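Feed two caps from the magazine with the draw slide

ROBOT

A 6-joint arm with a two-finger parallel gripper is mounted at the origin on a cart in front of the work surface, level with it; the furniture and walls round the work are solid. World frame = base frame: x ahead of the robot, y to its left, z up, the work surface at z = 0. Lengths are in m, angles in rad, forces in N, time in s.
With the tool pointing down it reaches from about 0.25 to 0.8 m from the base axis. Payload 3.9 kg.
Tool frame: the origin (TCP) lies midway between the tips of the shut fingers; the grasp point (between the pads) lies 19 mm behind it; z points along the fingers, x is the direction in which the jaws open and shut, and the axes are right-handed (so a half turn about z gives the same grasp; the last joint's range is limited). The gripper opens to 85 mm and grips with 20 to 120 N. Pads are 22 mm wide; open, the fingers measure 114 mm over their backs; the gripper's body (76 mm by 85 mm) begins 54 mm behind the grasp point. The pads swing forward as they close: fully open they stand 13 mm farther back than shut.
Start: joints at [-1.317, 0.26, -0.138, 1.173, 0, 1.571], TCP at [0.132, -0.508, 0.231] pointing down, gripper open.
Joint ranges: [-2.78, 2.78], [-0.83, 1.72], [-1.28, 1.37], [-1.9, 2.12], [-1.57, 1.48], [-3.14, 3.14]. Speed limits (rad/s): [2.57, 2.57, 3.14, 3.14, 3.14, 3.14].

INTERFACE

Orientations are given as a 3x3 rotation matrix whose columns are the frame's x, y, z axes.
In Python, from workcell import * gives the robot as it stands. The module is installed in compiled form; this text tells all that it offers. Calls block until the motion is done:
- move_pose(position, orientation): joint-space move of the TCP to a pose.
- move_l(position, rotation=None, vel=0.15, until_force=None): straight line of the TCP; rotation=None keeps the orientation; vel is the mean speed in m/s. With until_force (N) it stops when the force on the tool has changed by that much, and returns True; else False.
- movej(angles): joint-space move.
- set_gripper(opening): finger opening in m; the grip force is fixed at half the most; returns when the fingers have stopped.
- sleep(seconds).
- ik(position, orientation): joint angles nearest the present ones, or None.
- capture(name): name is "scene" or "side" or "wrist"; returns the picture (420x560x3 uint8, blue, green, red); there is no depth.
- camera_params(name): a dict with "mtx" (3x3 intrinsics, pixels), "origin" and "attitude" of the camera in the world; the wrist camera has in their place "T_tool_cam" (4x4, takes a point from camera to tool coordinates, whose origin is the TCP and whose axes are the tool frame's). Camera axes: x right, y down, z forward; pixel columns grow to the right and rows downward; lengths in m; the calibration is good to about 2 mm. A picture is of the moment at which its call begins: read the wrist's pose just before it. camera_params takes no time and is no camera call.
A pose or a line that the arm cannot do raises Unreachable and nothing moves.
- hand_in(): hands the job in, once; it reports no verdict.
Readings, each from a call of its own:
- get_clock(): time.
- get_joints(): joint angles.
- get_qvel(): joint speeds.
- get_effort(): joint torques, N m.
- get_tool_pos(): TCP position.
- get_tool_rot(): TCP orientation.
- get_wrist_force(): force on the tool from outside, world axes, zero at the start.
- get_torque(): the same for the moment, N m.
- get_grip_width(): finger opening in m.
Only numpy, scipy, OpenCV 4.12 (cv2) and the standard library are available. Lean on these libraries where they do the work, as an engineer would, in place of code of your own. Each camera call takes 0.05 s, during which the arm holds its last target.

TASK

The next print takes two caps: feed exactly two from the magazine into the feeder's catch tray. For each, hook a fingertip behind the slide's upturned lip and draw the slide right out until the cap drops, then push it fully home by the lip so that the next cap falls into it. Work only by the lip without pinching or forcing it, do not touch the caps, and finish with the slide home and the other things on the bench where they were.

Things in the scene. Friction and masses are not known exactly. Their poses are not given: they have to be found in the camera images.
- feeder: Fixed aluminium cap feeder, 212 mm long, 76 mm wide, 111 mm high. Origin on the bench top under the middle of the working parts; x points to its back (the slide draws out along -x, at the front, toward the robot), y to its left, z up. It has a flat base, an open catch tray at the front, and a magazine tower (38 mm square) standing at x = 26 to 64 mm.
- slide (a joint): How far the slide is drawn out along the feeder's -x, m: 0 fully home on its rear bumper, 0.055 fully out on its stop pin. It slides stiffly (about 2 N, no spring) and stays where it is left. Its 32 x 26 mm pocket lies under the tower at 0; the cap in it drops into the tray at the end of the travel. It may start up to 3 mm out; back within 4 mm of 0 counts as home.
- lip (a point): Middle of the top edge of the slide's upturned lip; moves with the slide. The lip is 52 mm wide across y and 5 to 7 mm thick (7 mm at the rolled top edge); top edge 81 mm, slide's upper face behind it 52.5 mm above the bench. When the slide is home, 59 mm of free slide lies behind the lip before the foot of the tower (60 mm high there). No part of the feeder in front of the lip is higher than 35 mm.
- magazine (a point): Centre of the open top of the magazine tower, 110 mm above the bench, 82 mm behind the lip when home; the caps lie stacked flat below it and show through a slot in its front. The blue print jig to the right of the feeder has posts and a rod up to 270 mm high: pass above them.
- tray (a point): Centre of the grey floor of the catch tray, 11 mm above the bench: 86 mm along x, 66 mm across y, side walls up to 34 mm and front wall up to 28 mm above the bench; the slide runs above it at 45 mm.
- mag_cap1: Black moulded plastic cap, 24 mm across, 9 mm thick, origin at the centre of its underside. Lowest in the magazine: it starts in the slide's pocket, 45 mm above the bench, and is the first to drop.
- mag_cap2: Black moulded plastic cap, 24 mm across, 9 mm thick, origin at the centre of its underside. Second from below in the magazine, to be fed second.
- mag_cap3: Black moulded plastic cap, 24 mm across, 9 mm thick, origin at the centre of its underside. Third from below; at the end it must lie in the slide's pocket under the tower, its underside about 45 mm above the bench.
- mag_cap4: Black moulded plastic cap, 24 mm across, 9 mm thick, origin at the centre of its underside. Fourth from below; stays in the magazine.
- mag_cap5: Black moulded plastic cap, 24 mm across, 9 mm thick, origin at the centre of its underside. Top of the stack, its top 89 mm above the bench at the start; stays in the magazine.
- ink_jar: Bystander: small round ink pot with screw lid, 54 mm across, 55 mm high, to the right of the feeder. Origin at the centre of its underside.
- marker: Bystander: felt marker, 128 mm long, 15 mm high, lying on the bench between the feeder and the robot. Origin at the middle of its underside.
- masking_tape: Bystander: roll of masking tape, 70 mm across, 25 mm high, lying flat on the bench, well to the right of the feeder. Origin at the centre of its underside.
- hex_tool: Bystander: L-shaped hex key, 76 x 47 mm, 5 mm high, lying on the bench nearer to the robot. Origin at the middle of its underside.

How it is judged:
By the outcome, as a careful person would: the job done as asked, in the order asked, and still so for the second after the job is handed in, with the robot touching nothing.
It also fails if it takes over 67 s, if anything falls off the work surface, if the arm or the gripper's body presses on something with over 40 N, if the wrist force passes 120 N, or if a joint passes its speed limit or range.

## Working session

There is one attempt and no reset: what is moved stays moved. The work goes in short steps, each a Python script; the robot and the scene stay as the last script left them, time stands still between calls to the robot, and variables do not carry over. Pictures are saved under pics/ and viewed, and the job is handed in when it is done.

```bash
mkdir -p pics; ls
python3 - <<'E'
from workcell import *
import cv2
for n in ("scene","side","wrist"):
    im=capture(n); cv2.imwrite(f"pics/a_{n}.png",im)
    p=camera_params(n); print(n,p)
print(get_clock(),get_tool_pos(),get_tool_rot(),get_grip_width())
E
```

```text
pics
scene {'mtx': array([[509.22645721,   0.        , 282.71995714],
       [  0.        , 509.22645721, 206.04707697],
       [  0.        ,   0.        ,   1.        ]]), 'origin': array([0.33475343, 0.34529755, 0.79611126]), 'attitude': array([[-0.95711761, -0.21802472,  0.1907645 ],
       [-0.28968445,  0.71353815, -0.63792337],
       [ 0.00296531, -0.66582921, -0.7460983 ]])}
side {'mtx': array([[528.35665913,   0.        , 282.0034409 ],
       [  0.        , 528.35665913, 204.61585742],
       [  0.        ,   0.        ,   1.        ]]), 'origin': array([0.53989269, 0.49253755, 0.6937444 ]), 'attitude': array([[-0.99862894,  0.04392883, -0.0284691 ],
       [ 0.04942871,  0.61225195, -0.78911618],
       [-0.01723469, -0.78944145, -0.61358387]])}
wrist {'mtx': array([[360.05500401,   0.        , 274.53477571],
       [  0.        , 360.05500401, 208.54266632],
       [  0.        ,   0.        ,   1.        ]]), 'T_tool_cam': array([[ 9.99999536e-01,  1.19620909e-04,  9.56011154e-04,
        -7.61264128e-04],
       [-4.22138841e-04,  9.46347412e-01,  3.23150735e-01,
        -8.31187532e-02],
       [-8.66063097e-04, -3.23150988e-01,  9.46347023e-01,
        -1.42810681e-01],
       [ 0.00000000e+00,  0.00000000e+00,  0.00000000e+00,
         1.00000000e+00]])}
0.15 [ 0.13168776 -0.50765602  0.23064655] [[ 2.51089617e-01 -9.67963774e-01 -3.69974346e-04]
 [-9.67962582e-01 -2.51089889e-01  1.51898647e-03]
 [-1.56322069e-03 -2.32804069e-05 -9.99998778e-01]] 0.08538707234649787
```

View pics/a_scene.png

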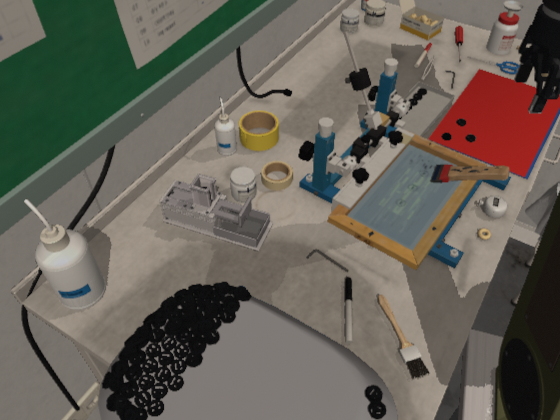

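View pics/a_side.png

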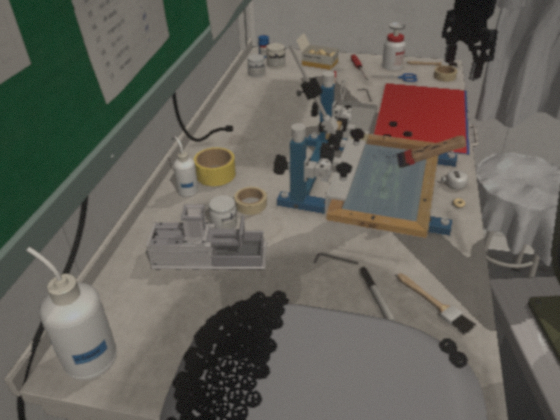

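View pics/a_wrist.png

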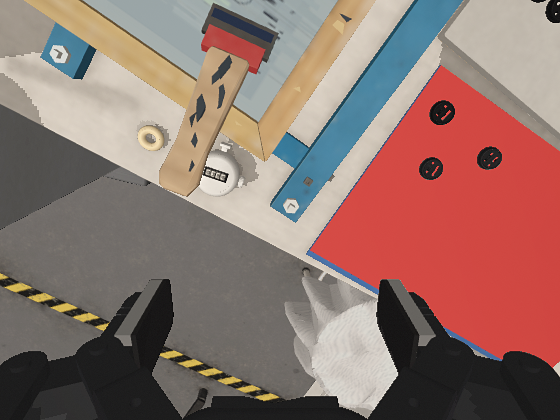

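The scene picture shows the feeder around pixel (215,212), with the tower at its left-back and the tray at its right end. In the side picture it's around (207,240). The jig lies between the arm and the feeder. I'll zoom in next.

```bash
cat > h.py <<'E'
from workcell import *
import numpy as np, cv2
def ray(n,u,v):
    p=camera_params(n); d=p["attitude"]@np.linalg.inv(p["mtx"])@np.array([u,v,1.]); return p["origin"],d
def onz(n,u,v,z):
    o,d=ray(n,u,v); return o+d*(z-o[2])/d[2]
def tri(a,b):
    (o1,d1),(o2,d2)=ray("scene",*a),ray("side",*b)
    A=np.stack([d1,-d2],1); t=np.linalg.lstsq(A,o2-o1,rcond=None)[0]
    p,q=o1+t[0]*d1,o2+t[1]*d2; return (p+q)/2,np.linalg.norm(p-q)
E
python3 - <<'E'
import cv2
a=cv2.imread("pics/a_scene.png")[165:255,150:282]; cv2.imwrite("pics/z1.png",cv2.resize(a,None,fx=6,fy=6,interpolation=cv2.INTER_CUBIC))
a=cv2.imread("pics/a_side.png")[190:280,140:272]; cv2.imwrite("pics/z2.png",cv2.resize(a,None,fx=6,fy=6,interpolation=cv2.INTER_CUBIC))
E
```

```text
(no output)
```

View pics/z1.png

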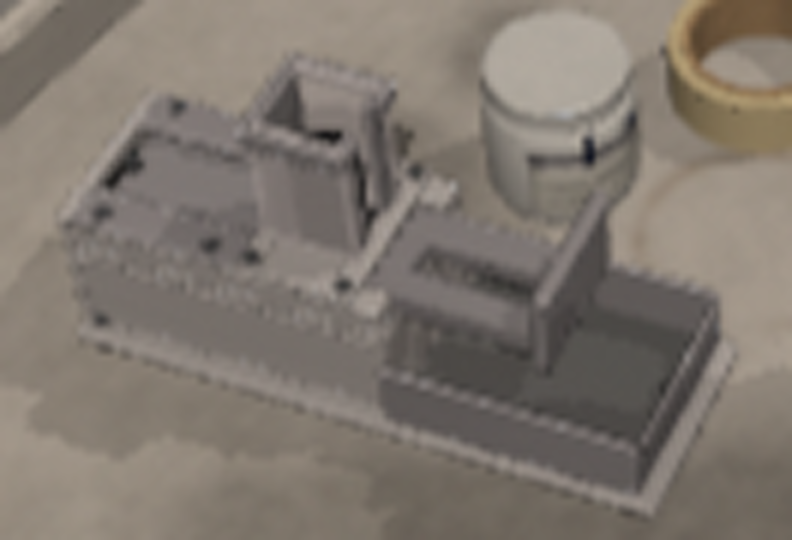

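View pics/z2.png

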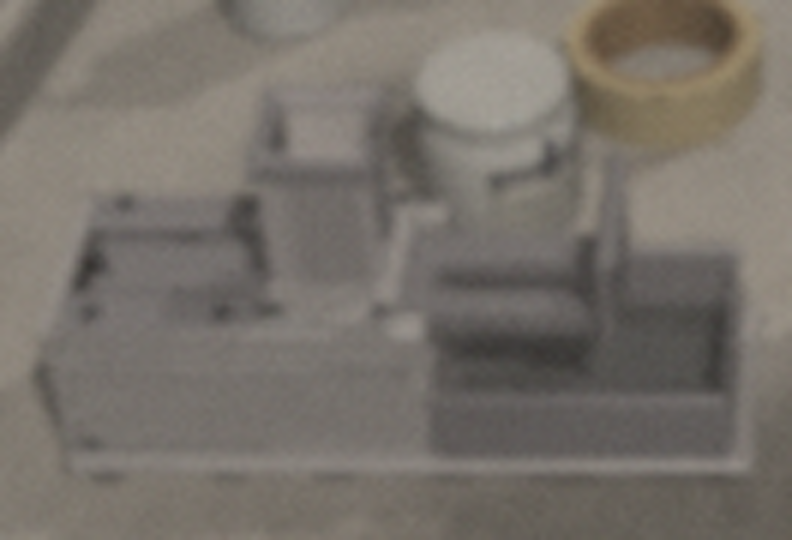

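Run:
```python
from h import *
S=lambda x,y:(x/6+150-.4,y/6+165-.4); D=lambda x,y:(x/6+140-.4,y/6+190-.4)
r=lambda v:np.round(np.array(v)*1000,1)
for nm,p,z in [("lipL",(543,303),.081),("lipR",(603,205),.081),("towFL",(350,152),.11),("towBL",(243,128),.11),("towBR",(295,62),.11),("towFR",(392,90),.11),
  ("baseBL",(80,345),0.0),("baseFL",(650,515),0.0),("baseFR",(737,350),0.0),("wallFL",(637,455),.034),("wallFR",(718,298),.034)]:
    print(nm,r(onz("scene",*S(*p),z)))
for nm,p,z in [("towFL",(372,178),.11),("towBL",(250,178),.11),("towBR",(262,92),.11),("towFR",(388,92),.11),("lipR",(617,155),.081),
  ("baseBL",(70,472),0.0),("baseFL",(750,470),0.0)]:
    print("side",nm,r(onz("side",*D(*p),z)))
```

```text
lipL [ 586.6 -221.6   81. ]
lipR [ 582.4 -265.8   81. ]
towFL [ 654.6 -239.1  110. ]
towBL [ 690.5 -239.   110. ]
towBR [ 686.5 -270.7  110. ]
towFR [ 652.3 -268.1  110. ]
baseBL [ 758.9 -222.2    0. ]
baseFL [ 550.9 -210.6    0. ]
baseFR [ 545.  -285.2    0. ]
wallFL [ 553.1 -208.    34. ]
wallFR [ 548.7 -277.7   34. ]
side towFL [ 654.9 -226.6  110. ]
side towBL [ 690.5 -229.1  110. ]
side towBR [ 691.1 -270.1  110. ]
side towFR [ 653.  -267.3  110. ]
side lipR [ 585.9 -268.2   81. ]
side baseBL [ 760.4 -224.     0. ]
side baseFL [ 549.4 -210.8    0. ]
```

```bash
cat >> h.py <<'E'
def Rt(yaw):
    c,s=np.cos(yaw),np.sin(yaw); return np.array([[-s,c,0],[c,s,0],[0,0,-1.]])
E
python3 - <<'E'
from h import *
R=Rt(np.radians(-3.5)); print(R,ik([.575,-.25,.36],R), ik([.575,-.25,.06],R))
p=get_tool_pos(); move_l([p[0],p[1],.36],vel=.15)
set_gripper(0.0)
print(get_clock(),get_tool_pos(),get_grip_width(), get_joints())
try: move_l([.575,-.25,.36],R,vel=.2)
except Exception as e: print(repr(e))
print(get_clock(),get_tool_pos(),get_joints(),get_wrist_force())
im=capture("scene"); cv2.imwrite("pics/b_scene.png",im)
E
```

```text
[[ 0.06104854  0.9981348   0.        ]
 [ 0.9981348  -0.06104854  0.        ]
 [ 0.          0.         -1.        ]] [-0.41012734  0.44230792  0.46797471  1.59646312  0.         -0.34904082] [-0.41012734  0.54294798 -0.15794986  0.86989848  0.         -0.34904082]
1.925 [ 0.13168713 -0.50768365  0.36004208] 5.283179333348337e-05 [-1.31700597e+00  2.40589671e-01  1.67552669e-01  1.49764850e+00
  7.38734870e-06  1.57080945e+00]
4.9 [ 0.57467524 -0.25025223  0.36017549] [-4.10659277e-01  4.41847643e-01  4.67680472e-01  1.59651471e+00
 -8.54610038e-05 -3.48926452e-01] [ 0.05347073 -0.25350067 -0.6592684 ]
```

View pics/b_scene.png

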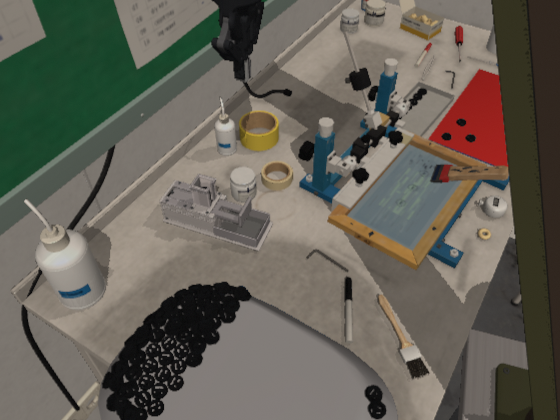

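The arm moved over without touching anything, with the gripper at about pixel (240,70). I'll check that against its projected position and measure from the wrist camera.

```bash
cat >> h.py <<'E'
def proj(n,P):
    p=camera_params(n); q=p["mtx"]@p["attitude"].T@(np.array(P)-p["origin"]); return q[:2]/q[2]
def wcam():
    p=camera_params("wrist"); T=np.eye(4); T[:3,:3]=get_tool_rot(); T[:3,3]=get_tool_pos(); return p["mtx"],T@p["T_tool_cam"]
def won(K,T,u,v,z):
    d=T[:3,:3]@np.linalg.inv(K)@np.array([u,v,1.]); o=T[:3,3]; return o+d*(z-o[2])/d[2]
E
python3 - <<'E'
from h import *
print(proj("scene",get_tool_pos()))
move_l([.575,-.25,.24],vel=.15)
K,T=wcam(); np.savez("w1.npz",K=K,T=T)
im=capture("wrist"); cv2.imwrite("pics/b_wrist.png",im)
print(get_clock(),get_tool_pos())
E
```

```text
[243.12243507  79.23974332]
5.95 [ 0.5756979  -0.25034946  0.2413289 ]
```

View pics/b_wrist.png

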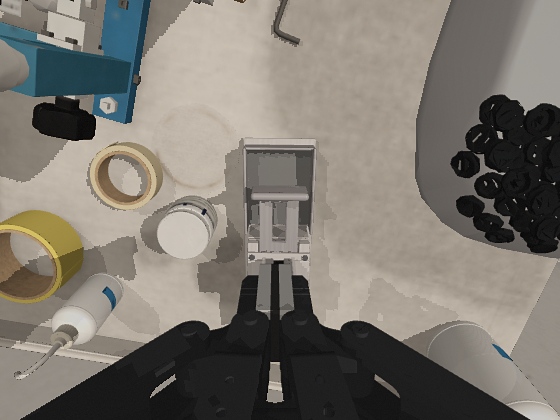

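The wrist view shows the slide's lip at about (250–308, 194) and the tray's front wall at row 142. The ink jar is at (187,227), and the shut fingers run downward from about row 262.

Run:
```python
import cv2
a=cv2.imread("pics/b_wrist.png")[130:290,220:340]; cv2.imwrite("pics/z3.png",cv2.resize(a,None,fx=5,fy=5,interpolation=cv2.INTER_CUBIC)[:600])
```

```text
(no output)
```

View pics/z3.png

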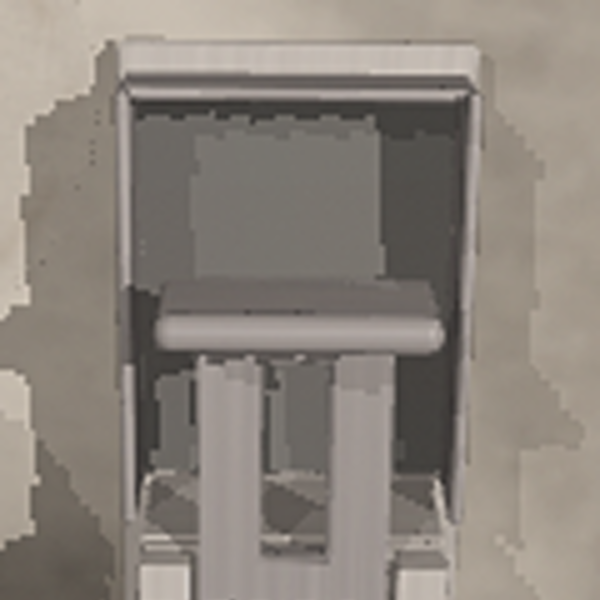

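Run:
```python
from h import *
d=np.load("w1.npz");K,T=d["K"],d["T"]
Z=lambda x,y:(x/5+220-.4,y/5+130-.4)
r=lambda v:np.round(np.array(v)*1000,1)
for nm,p,z in [("lipR",(156,333),.081),("lipL",(444,333),.081),("lipfront",(300,314),.081),("lipback",(300,352),.081),("baseFR",(115,42),.002),("baseFL",(480,45),.002),("wallFR",(118,86),.028),("wallFL",(480,92),.028)]:
    print(nm,r(won(K,T,*Z(*p),z)))
```

```text
lipR [ 582.9 -271.3   81. ]
lipL [ 585.9 -220.8   81. ]
lipfront [ 580.9 -245.8   81. ]
lipback [ 587.9 -246.2   81. ]
baseFR [ 542.4 -281.6    2. ]
baseFL [ 547.7 -205.1    2. ]
wallFR [ 547.6 -279.3   28. ]
wallFL [ 553.1 -208.    28. ]
```

Lip: centre (584.4, −246.0) mm, 50.5 mm long and 7 mm thick against 52 and 7 given, yaw about −3.5°. That agrees with the base edges. Now I'll hook behind it and start the first draw.

```bash
cat >> h.py <<'E'
YAW=np.radians(-3.5); AX=np.array([np.cos(YAW),np.sin(YAW)]); C=np.array([.5844,-.2460]); RR=Rt(YAW)
def at(d,z):  # d m behind initial lip centre
    q=C+AX*d; return [q[0],q[1],z]
def dnow():
    return float((get_tool_pos()[:2]-C)@AX)
def st(m=""): print(m,"t%.2f d=%.1f z=%.1f F=%s"%(get_clock(),dnow()*1e3,get_tool_pos()[2]*1e3,np.round(get_wrist_force(),1)))
E
python3 - <<'E'
from h import *
move_l(at(.030,.24),RR,vel=.12); st()
hit=move_l(at(.030,.061),vel=.12,until_force=6); st(hit)
hit=move_l(at(.008,.061),vel=.03,until_force=1.5); st(hit)
cv2.imwrite("pics/c_side.png",capture("side")[150:300,100:300]); cv2.imwrite("pics/c_wrist.png",capture("wrist"))
E
python3 -c "
import cv2;a=cv2.imread('pics/c_side.png');cv2.imwrite('pics/c_side4.png',cv2.resize(a,None,fx=4,fy=4,interpolation=2))"
```

```text
t6.42 d=30.0 z=240.2 F=[-0.9 -0.2  0.7]
False t8.07 d=30.7 z=61.9 F=[ 0.3 -0.3  0.3]
True t8.62 d=13.6 z=60.7 F=[ 0.2  0.5 -0.2]
```

View pics/c_side4.png

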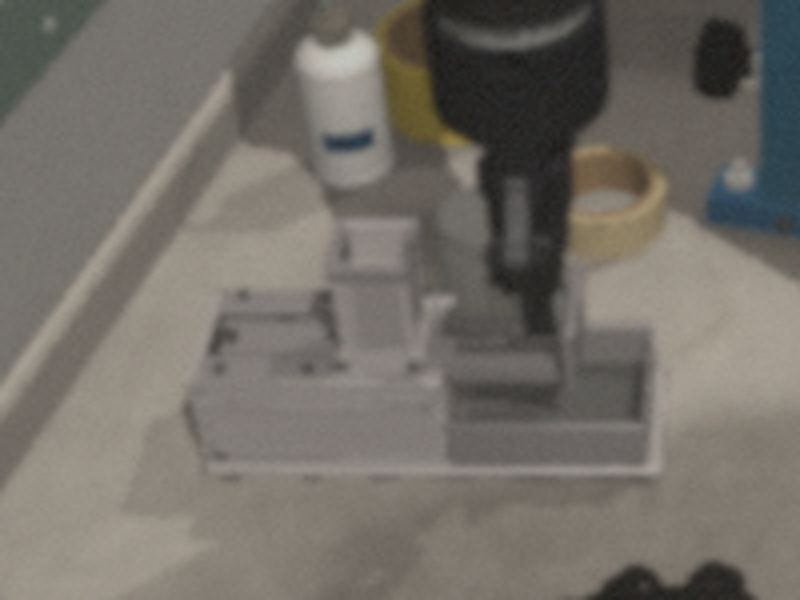

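View pics/c_wrist.png

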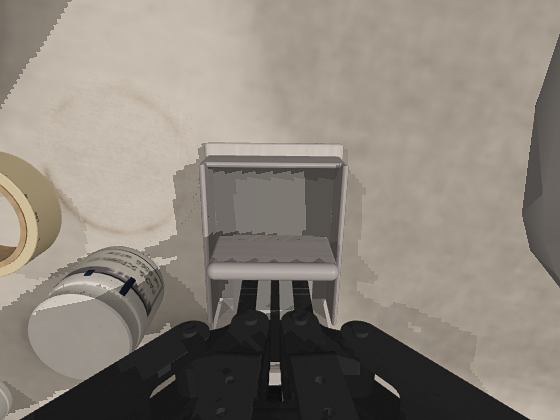

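The fingertip is centred behind the lip, whose top edge shows at row 270. Contact came at about d=13.6 mm, where I predicted 14.5. Now drawing.

Run:
```python
from h import *
hit=move_l(at(-.030,.061),vel=.04,until_force=10); st(hit)
if not hit:
    hit=move_l(at(-.050,.061),vel=.025,until_force=5); st(hit)
sleep(.5); st()
cv2.imwrite("pics/d_wrist.png",capture("wrist")); a=capture("side")[150:300,100:300]; cv2.imwrite("pics/d_side.png",cv2.resize(a,None,fx=4,fy=4,interpolation=2))
```

```text
False t9.97 d=-30.5 z=60.9 F=[-0.5  0.6  1.3]
True t10.43 d=-37.0 z=61.0 F=[1.  0.4 0.3]
 t10.93 d=-37.0 z=60.2 F=[ 0.8 -0.3 -0. ]
```

View pics/d_wrist.png

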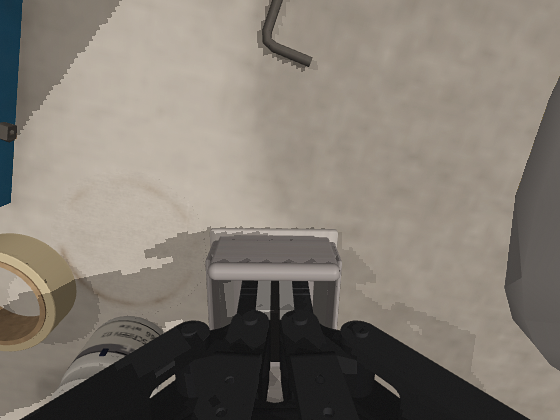

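View pics/d_side.png

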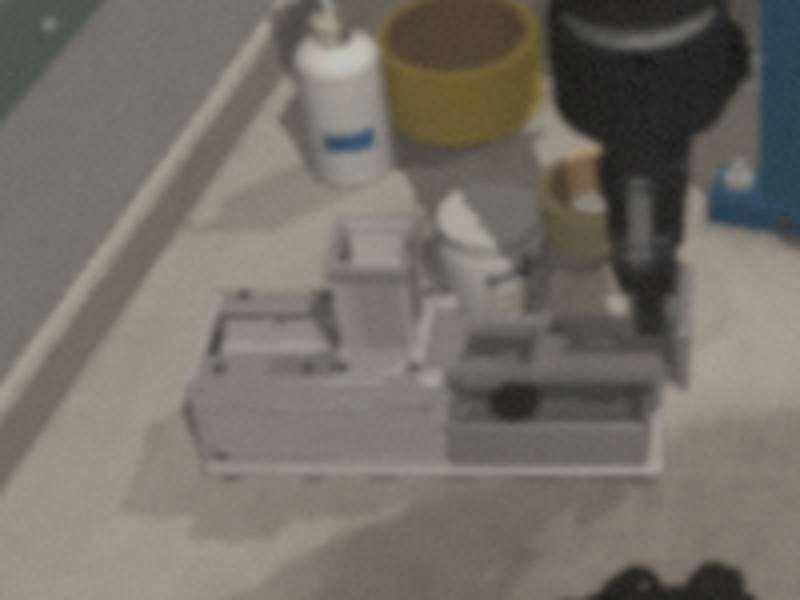

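A cap shows in the tray, at (515,400) in the zoomed side view. However, the travel was only about 51 mm and no reaction force is being held, so I'll continue gently to the stop pin.

Run:
```python
from h import *
hit=move_l(at(-.046,.061),vel=.02,until_force=6); st(hit)
sleep(.4); st()
a=capture("side")[150:300,100:300]; cv2.imwrite("pics/e_side.png",cv2.resize(a,None,fx=4,fy=4,interpolation=2))
a=capture("scene")[165:255,150:282]; cv2.imwrite("pics/e_scene.png",cv2.resize(a,None,fx=6,fy=6,interpolation=2))
```

```text
True t11.30 d=-36.9 z=60.6 F=[0.9 0.4 0.8]
 t11.70 d=-37.0 z=60.0 F=[ 2.1 -0.3  0.5]
```

View pics/e_side.png

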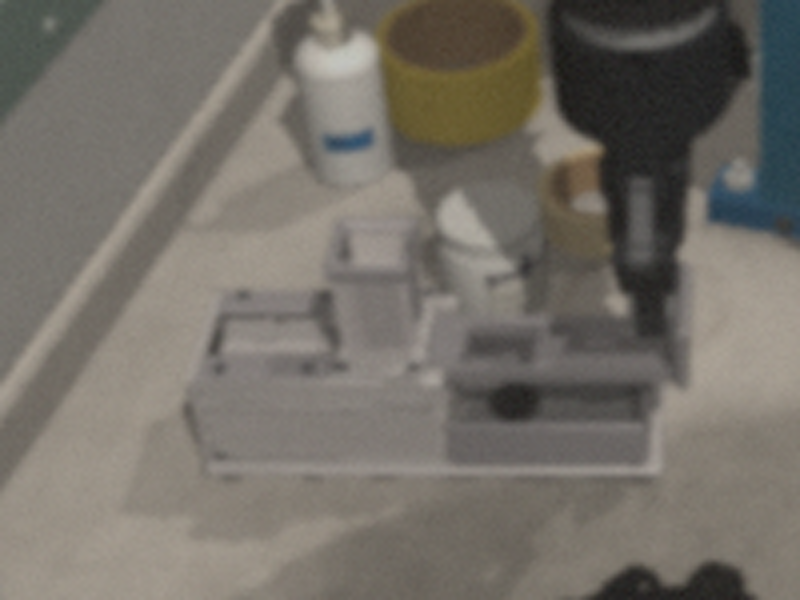

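View pics/e_scene.png

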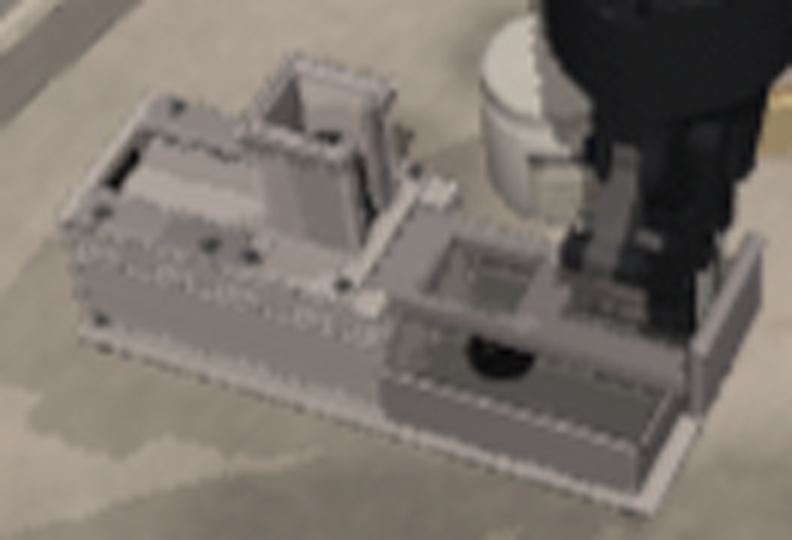

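Two stops at the same place (d=−37.0) mean the slide is on its stop pin. The pocket is seen empty and cap 1 lies on the tray floor. Next I'll go over the lip and push home from the front.

```bash
cat >> h.py <<'E'
def over_to_front():
    move_l(at(-.025,.061),vel=.05); move_l(at(-.025,.105),vel=.1)
    move_l(at(-.088,.105),vel=.12); 
    h=move_l(at(-.088,.061),vel=.08,until_force=8); st("front %s"%h)
def push_home():
    h=move_l(at(-.030,.061),vel=.04,until_force=12); st("push1 %s"%h)
    h=move_l(at(-.002,.061),vel=.025,until_force=6); st("push2 %s"%h)
    sleep(.3); st()
    h=move_l(at(-.002,.061),vel=.02,until_force=6); st("push3 %s"%h)
def snap(k):
    a=capture("side")[150:300,100:300]; cv2.imwrite(f"pics/{k}_side.png",cv2.resize(a,None,fx=4,fy=4,interpolation=2))
    a=capture("scene")[165:255,150:282]; cv2.imwrite(f"pics/{k}_scene.png",cv2.resize(a,None,fx=6,fy=6,interpolation=2))
E
python3 - <<'E'
from h import *
over_to_front(); push_home(); snap("f")
E
```

```text
front False t14.17 d=-87.7 z=61.1 F=[-0.  -0.3 -0.5]
push1 False t15.77 d=-29.9 z=61.0 F=[-1.2 -0.1 -0.3]
push2 True t16.55 d=-11.4 z=60.2 F=[ 0.1 -0.5 -0. ]
 t16.85 d=-13.0 z=59.5 F=[-0.4 -0.1  0.1]
push3 True t17.20 d=-11.5 z=59.1 F=[ 0.3  0.3 -0.1]
```

View pics/f_side.png

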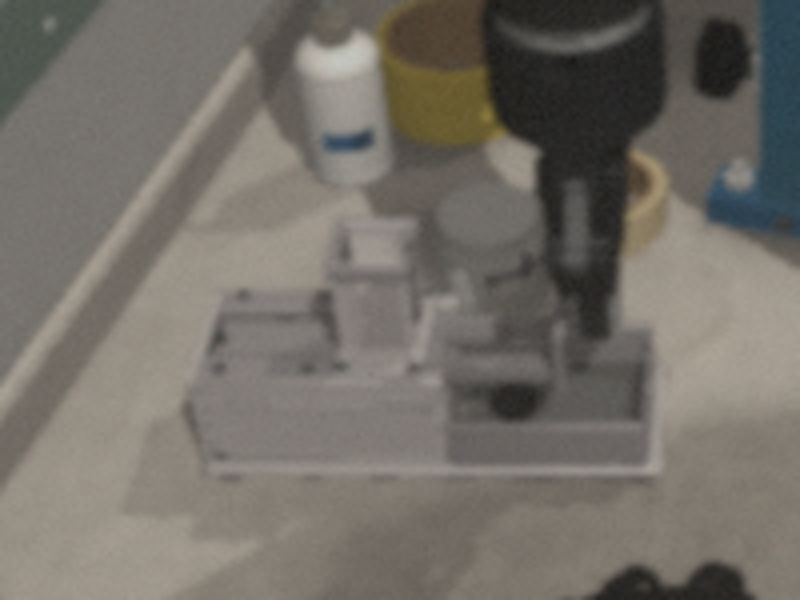

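View pics/f_scene.png

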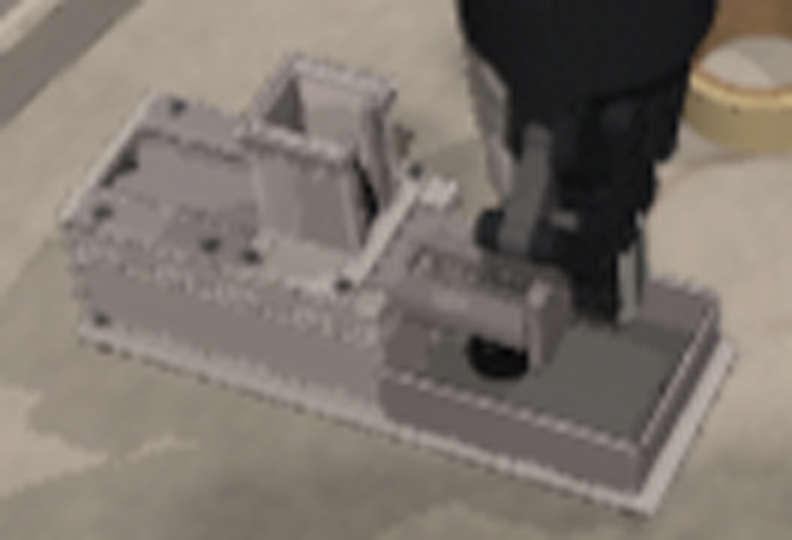

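The slide stopped twice at d≈−11.4, which is 54–55 mm from the fully-out position, so it is home on its bumper. Cap 1 is in the tray at (500,355) in the scene zoom. On to the second cycle.

Run:
```python
from h import *
move_l(at(-.024,.061),vel=.05); move_l(at(-.024,.105),vel=.1)
move_l(at(.033,.105),vel=.12)
h=move_l(at(.033,.061),vel=.08,until_force=8); st("behind %s"%h)
h=move_l(at(-.022,.061),vel=.04,until_force=12); st("pull1 %s"%h)
h=move_l(at(-.046,.061),vel=.025,until_force=6); st("pull2 %s"%h)
sleep(.3)
h=move_l(at(-.046,.061),vel=.02,until_force=6); st("pull3 %s"%h)
sleep(.4); st(); snap("g")
```

```text
behind False t19.61 d=33.1 z=61.2 F=[0.1 0.4 0.7]
pull1 False t21.13 d=-22.1 z=60.9 F=[ 1.8 -0.6  0.5]
pull2 True t21.79 d=-37.0 z=60.9 F=[ 1.1  0.4 -0. ]
pull3 True t22.38 d=-37.0 z=60.5 F=[ 1.6 -0.1  0.8]
 t22.78 d=-37.1 z=59.9 F=[ 1.6 -0.3  1.3]
```

View pics/g_side.png

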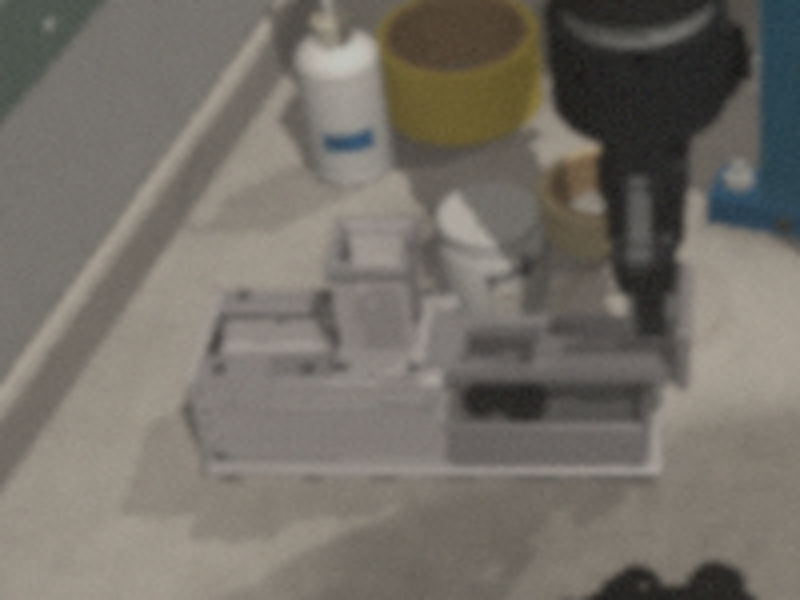

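View pics/g_scene.png

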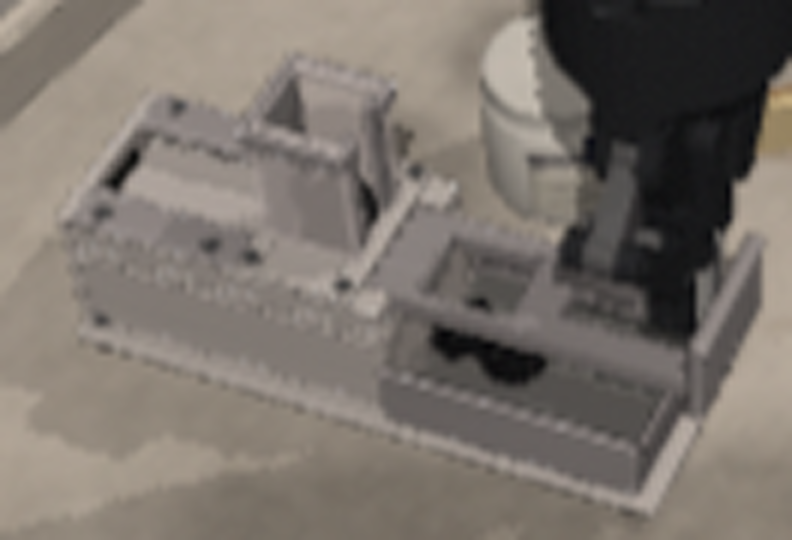

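Two black caps now lie under the slide, at (455,340) and (510,360) in the scene zoom. Before pushing home I'll check from the front with the wrist camera that nothing protrudes into the pocket.

Run:
```python
from h import *
move_l(at(-.025,.061),vel=.05); move_l(at(-.025,.105),vel=.1)
move_l(at(-.088,.105),vel=.12); move_l(at(-.088,.15),vel=.12); K,T=wcam(); np.savez("w2.npz",K=K,T=T)
cv2.imwrite("pics/h_wrist.png",capture("wrist")); snap("h"); st()
```

```text
t25.23 d=-88.6 z=148.9 F=[-0.   0.8 -0.5]
```

View pics/h_wrist.png

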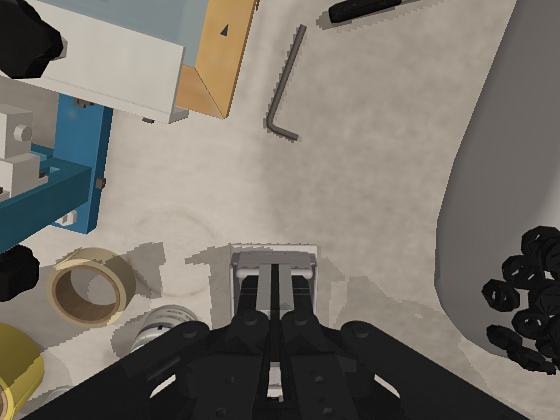

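View pics/h_scene.png

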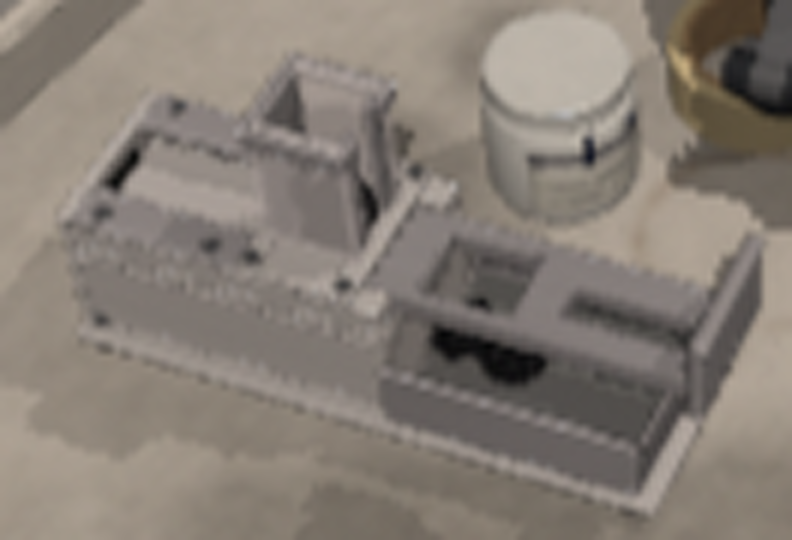

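View pics/h_side.png

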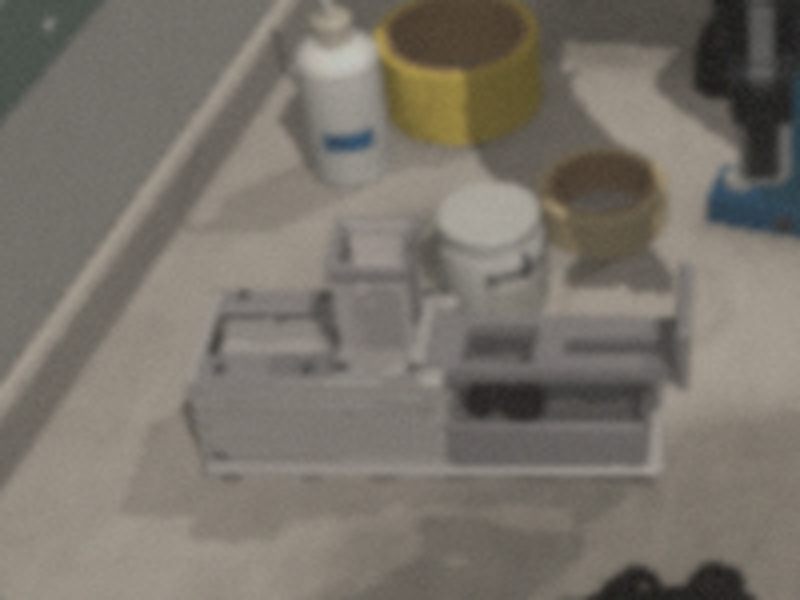

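Run:
```python
from h import *
L=np.array([-AX[1],AX[0]])
for nm,px in [("bit",(480/6+149.6,303/6+164.6)),("bittop",(480/6+149.6,297/6+164.6)),("left cap lo",(455/6+149.6,352/6+164.6)),("cap1 lo",(510/6+149.6,382/6+164.6)),("gap",(480/6+149.6,360/6+164.6))]:
  for z in (.011,.02,.029,.045):
    P=onz("scene",*px,z); q=P[:2]-C; s=proj("side",P)
    print(nm,z,"dx %.1f dy %.1f"%(q@AX*1e3,q@L*1e3),"side zoom",np.round((s-[100,150])*4))
```

```text
bit 0.011 dx 48.7 dy -21.9 side zoom [484. 375.]
bit 0.02 dx 44.8 dy -15.0 side zoom [489. 371.]
bit 0.029 dx 41.0 dy -8.2 side zoom [494. 366.]
bit 0.045 dx 34.2 dy 4.0 side zoom [503. 358.]
bittop 0.011 dx 49.8 dy -24.3 side zoom [482. 372.]
bittop 0.02 dx 45.9 dy -17.5 side zoom [487. 368.]
bittop 0.029 dx 42.1 dy -10.6 side zoom [492. 363.]
bittop 0.045 dx 35.3 dy 1.6 side zoom [501. 355.]
left cap lo 0.011 dx 47.6 dy 0.8 side zoom [481. 408.]
left cap lo 0.02 dx 43.8 dy 7.4 side zoom [486. 403.]
left cap lo 0.029 dx 39.9 dy 13.9 side zoom [491. 398.]
left cap lo 0.045 dx 33.2 dy 25.6 side zoom [501. 390.]
cap1 lo 0.011 dx 25.1 dy 6.2 side zoom [528. 415.]
cap1 lo 0.02 dx 21.6 dy 12.7 side zoom [533. 411.]
cap1 lo 0.029 dx 18.0 dy 19.2 side zoom [538. 406.]
cap1 lo 0.045 dx 11.7 dy 30.8 side zoom [547. 397.]
gap 0.011 dx 38.3 dy 1.0 side zoom [501. 408.]
gap 0.02 dx 34.6 dy 7.6 side zoom [506. 403.]
gap 0.029 dx 30.9 dy 14.2 side zoom [511. 399.]
gap 0.045 dx 24.3 dy 25.9 side zoom [520. 390.]
```

The black bit seen through the pocket fits cap 2 lying on the tray floor next to cap 1: its near bottom edge is at dy≈1 and its far top edge at dy≈−17, z≈20 mm. That is well below the slide at 45 mm. Pushing home.

Run:
```python
from h import *
h=move_l(at(-.088,.061),vel=.1,until_force=8); st("front %s"%h)
push_home()
move_l(at(-.030,.061),vel=.05); move_l(at(-.030,.30),vel=.15); 
K,T=wcam(); np.savez("w3.npz",K=K,T=T); cv2.imwrite("pics/i_wrist.png",capture("wrist")); st()
p=get_tool_pos(); move_l([.40,-.20,.34],vel=.15); snap("i"); cv2.imwrite("pics/i_full.png",capture("scene")); st()
```

```text
front False t26.27 d=-87.5 z=61.5 F=[ 1.   0.3 -0. ]
push1 False t27.87 d=-29.9 z=61.1 F=[-2.   0.7 -1. ]
push2 True t28.65 d=-11.5 z=60.2 F=[ 0.2  0.1 -0.4]
 t28.95 d=-13.1 z=59.6 F=[ 0.1 -0.5  0.5]
push3 True t29.30 d=-11.6 z=59.1 F=[-0.3  0.7  0.2]
 t31.60 d=-30.4 z=299.1 F=[-0.4 -0.9  0.3]
 t33.00 d=-186.3 z=339.5 F=[-0.2 -0.1 -0.3]
```

View pics/i_wrist.png

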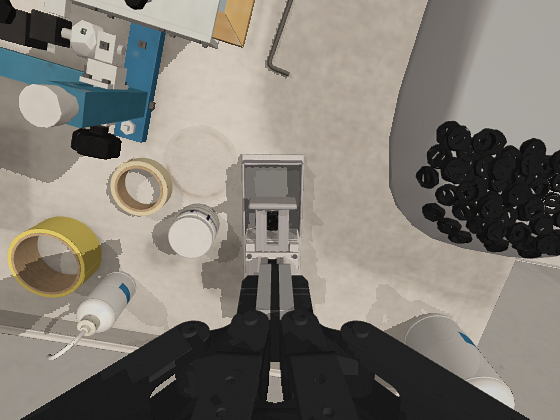

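View pics/i_scene.png

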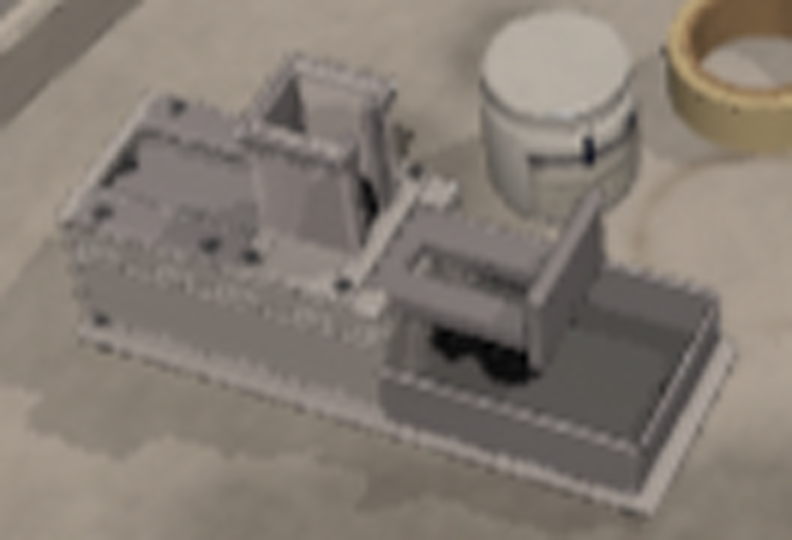

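View pics/i_side.png

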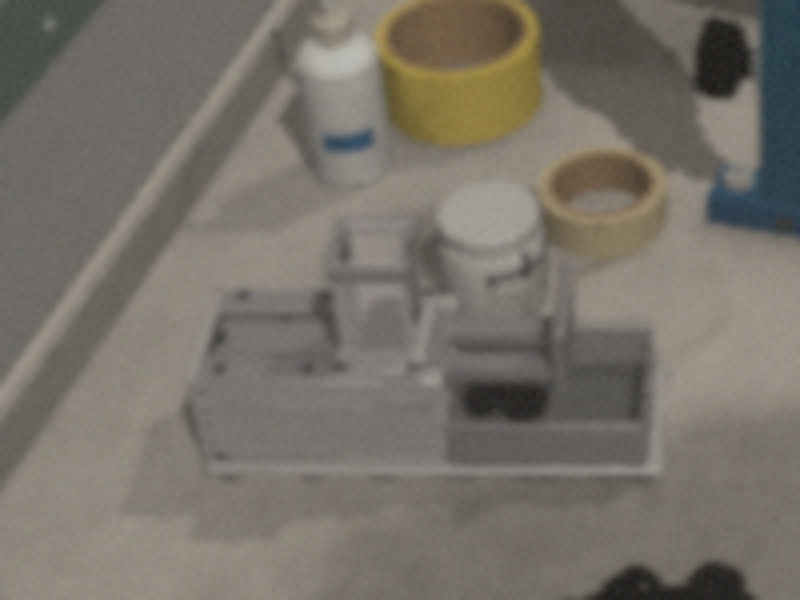

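View pics/i_full.png

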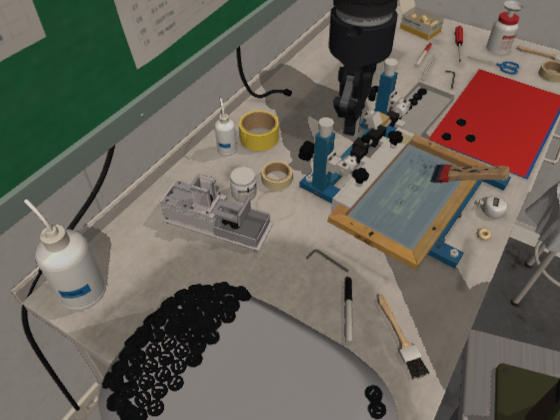

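The slide is home and two caps are in the tray at (455,340) and (510,360). Jar, tape, marker and hex key look unchanged. One more look from above the tower will tell whether the stack dropped, along with a before/after difference picture.

Run:
```python
from h import *
move_l(at(.095,.34),RR,vel=.2); K,T=wcam(); np.savez("w4.npz",K=K,T=T)
im=capture("wrist"); u=T[:3,:3].T@(np.array(at(.086,.11))-T[:3,3]); u=K@u; u=u[:2]/u[2]; print(u)
x,y=map(int,u); a=im[max(0,y-75):y+75,x-90:x+90]; cv2.imwrite("pics/j_wrist.png",cv2.resize(a,None,fx=4,fy=4,interpolation=2)); np.save("j.npy",[x-90,max(0,y-75)]); st()
a=cv2.imread("pics/a_scene.png"); b=cv2.imread("pics/i_full.png"); m=(cv2.absdiff(a,b).max(2)>40).astype(np.uint8)
n,_,s,c=cv2.connectedComponentsWithStats(m); print([tuple(x) for x in s[1:] if x[4]>12])
```

```text
[274.10095914 161.08250053]
 t34.62 d=94.6 z=340.4 F=[-0.3  0.8  0.4]
[(np.int32(262), np.int32(0), np.int32(182), np.int32(174), np.int32(10561)), (np.int32(514), np.int32(0), np.int32(46), np.int32(114), np.int32(3372)), (np.int32(259), np.int32(71), np.int32(7), np.int32(5), np.int32(18)), (np.int32(350), np.int32(76), np.int32(4), np.int32(8), np.int32(21)), (np.int32(426), np.int32(103), np.int32(27), np.int32(33), np.int32(149)), (np.int32(370), np.int32(105), np.int32(5), np.int32(4), np.int32(15)), (np.int32(498), np.int32(191), np.int32(62), np.int32(187), np.int32(5519)), (np.int32(222), np.int32(220), np.int32(17), np.int32(9), np.int32(72)), (np.int32(385), np.int32(254), np.int32(45), np.int32(103), np.int32(686)), (np.int32(449), np.int32(267), np.int32(20), np.int32(30), np.int32(266)), (np.int32(442), np.int32(385), np.int32(5), np.int32(5), np.int32(13)), (np.int32(464), np.int32(384), np.int32(29), np.int32(36), np.int32(902))]
```

View pics/j_wrist.png

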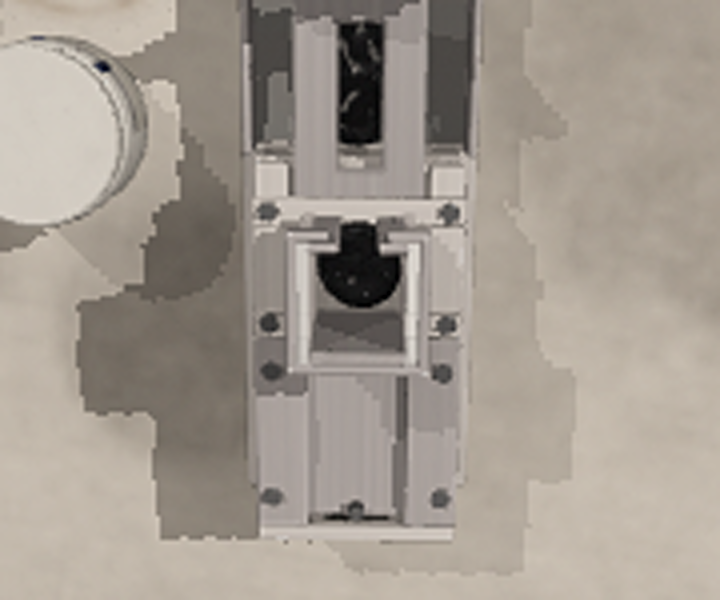

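From above, one cap sits flat in the tower (black disc at about (359,265)) and caps show through the slide's slot in the tray. I'll check the stack's height closer up, using the disc's width.

Run:
```python
from h import *
move_l(at(.095,.20),vel=.15); K,T=wcam(); im=capture("wrist"); np.savez("w5.npz",K=K,T=T); cv2.imwrite("pics/k_full.png",im)
u=K@(T[:3,:3].T@(np.array(at(.085,.072))-T[:3,3])); u=u[:2]/u[2]; print(u,T[2,3]); x,y=map(int,u)
a=im[y-75:y+75,x-90:x+90]; cv2.imwrite("pics/k.png",cv2.resize(a,None,fx=4,fy=4,interpolation=2))
g=im.max(2)
for r in range(y-16,y+18,2):
    row=g[r,x-24:x+24]<50; c=np.where(row)[0]; print(r,c.min()+x-24 if len(c) else None,c.max()+x-24 if len(c) else None,len(c))
move_l(at(.095,.34),vel=.15); st()
```

```text
[274.27892642 184.10077886] 0.3440663992161437
168 267 279 13
170 267 279 13
172 267 279 13
174 267 279 13
176 266 280 14
178 266 280 14
180 266 280 15
182 265 281 17
184 259 287 29
186 260 286 25
188 261 285 25
190 263 283 21
192 265 281 17
194 269 276 8
196 None None 0
198 None None 0
200 None None 0
 t36.83 d=94.9 z=339.4 F=[ 0.2 -0.8 -0.2]
```

View pics/k.png

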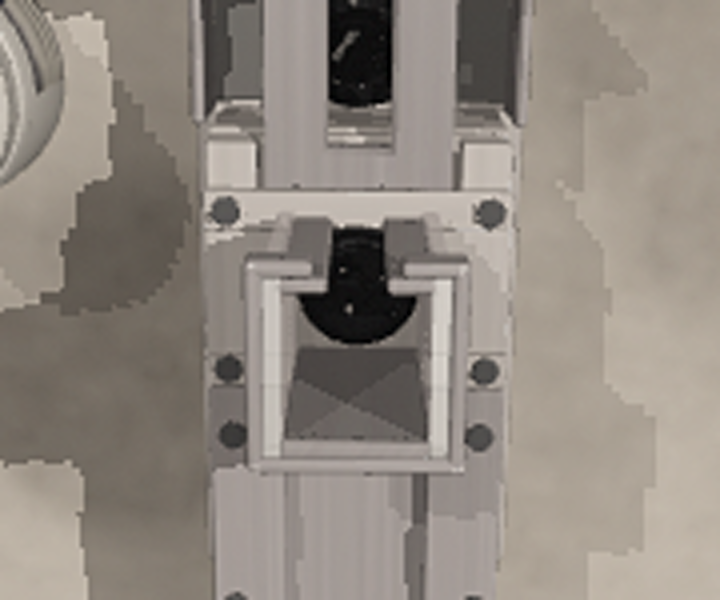

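Run:
```python
from h import *
st(); hand_in()
```

```text
t36.83 d=94.9 z=339.4 F=[ 0.2 -0.8 -0.2]
the job is handed in; nothing more can be done
```

I fed two caps into the catch tray, left the slide home, and handed in at 36.8 s with the gripper clear above the feeder. I used the shut fingertips and only the lip. Twice I drew the slide out to its stop pin and pushed it back home on its bumper, stopping on a force change of about 5–6 N.

**What the last checks showed:**
- **Slide:** both draws ended at the same place, and both pushes home agreed within 0.2 mm. The travel between them was about 54–55 mm.
- **Tray:** the pictures show two caps on the tray floor.
- **Bystanders:** a before/after difference of the scene picture showed no change at the jar, tape, marker or hex key. The other differences looked like the arm and its shadow, apart from the fed caps.

**Less certain:**
- **First draw:** it paused at about 51 mm of apparent travel, so I pushed on and met the same stop. The slide had started about 3 mm out.
- **Stack height:** the disc width put the top cap at about 56–62 mm, against 71 mm expected. Part of the disc was hidden, so this was too rough to prove it. It does rule out a stack hung up high, but I saw cap 3 seated only indirectly.

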